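# Test the shaker's stop button and reset it

### The arm

A 7-joint arm with a two-finger parallel gripper is mounted at the origin on the work surface. World frame = base frame: x ahead of the robot, y to its left, z up, the work surface at z = 0. Lengths are in m, angles in rad, forces in N, time in s.
With the tool pointing down it reaches from about 0.425 to 0.925 m from the base axis. Payload 6.8 kg.
Tool frame: the origin (TCP) lies at the very end of the fingers, on their centre line; the grasp point (between the pads) lies 19 mm behind it; y points along the fingers, z is the direction in which the jaws open and shut, and the axes are right-handed (so a half turn about y gives the same grasp; the last joint's range is limited). The gripper opens to 85 mm and grips with 20 to 120 N. Pads are 22 mm wide; open, the fingers measure 114 mm over their backs; the gripper's body (76 mm by 85 mm) begins 54 mm behind the grasp point. The pads swing forward as they close: fully open they stand 13 mm farther back than shut.
Start: joints at [1.114, 0.477, 0.022, 1.555, -0.011, 1.109, -0.083], TCP at [0.231, -0.634, 0.231] pointing down, gripper open.
Joint ranges: [-2.96, 2.96], [-0.34, 2.1], [-1.41, 1.46], [0.24, 2.44], [-1.37, 4.51], [0.17, 1.92], [-2.96, 2.96]. Speed limits (rad/s): [2.39, 2.39, 3.14, 3.14, 3.14, 3.14, 3.14].

### API

Orientations are given as a rotation vector (axis times angle).
In Python, from bench import r gives the robot as it stands.
- The arm moves only by the tool drive_tool, never from a script. Its argument "series" is a list of rows, each a list of 7 numbers: the shift along the tool's x, y, z in mm, then the turn, a rotation vector about the tool's x, y, z in degrees, then the finger opening in mm, from 0 to 85.4. In form: [[tx, ty, tz, wx, wy, wz, grip], ...]. A call has 1 to 5 rows; each row is the pose to reach, as a shift and turn from the pose measured when the call began, along the tool's axes at that moment; what a row does not reach only later rows make up. A row lasts 1/10 s, in which the tool goes at most 50 mm and 8.59 degrees, less where a joint would pass 70% of its speed; a pose out of reach is approached as far as the arm can. A call with a gripper value outside its range is refused whole. The fingers move at their own pace and stop on an object; "squeeze" is the grip in N (left out, the last holds). Time passes only in rows, so rows that repeat a pose let the fingers close. It gives the time, the measured TCP pose, the force and the opening at its end, in the units of the state.
- r.get_obs(): the state, without advancing time (a new reading comes with each control period).
- r.grab_frame(name): name is "scene" or "side" or "wrist"; returns a dict with "frame" (480x640x3 uint8, blue, green, red), "intrinsics" (3x3 intrinsics, pixels), "rvec" (rotation vector, rad) and "tvec" (3), from world to camera coordinates, as OpenCV has them. Camera axes: x right, y down, z forward; pixel columns grow to the right and rows downward; lengths in m; the calibration is good to about 2 mm. A picture is of the moment at which its call begins. There is no depth.
- r.hand_in(): hands the job in, once; it reports no verdict.
The state is a dict: "clock": time; "joints": joint angles; "qvel": joint speeds; "tau": joint torques, N m; "tcp_pos": TCP position; "orientation": TCP orientation; "contact_force": force on the tool from outside, world axes, zero at the start; "moment": the same for the moment, N m; "grip_width": finger opening in m.
Only numpy, scipy, OpenCV 4.12 (cv2) and the standard library are available. Lean on these libraries where they do the work, as an engineer would, in place of code of your own. Each camera call takes 0.05 s, during which the arm holds its last target.

### The job

Before the shaker is used, its stop button has to be tested: push the wide mushroom-shaped stop button straight down until it latches, then grip its head and turn it about a quarter turn clockwise (seen from above) so that it unlatches, and let go so that it springs back up. Do not press the small flat start button or turn the speed dial on the boxes beside it.

Things in the scene. Friction and masses are not known exactly. Their poses are not given: they have to be found in the camera images.
- stop_top (a point): Centre of the flat top (32 mm wide) of the stop button, z up; it moves down and up with the button but does not turn. Round black mushroom head, 42 mm in diameter, 24 mm tall, side vertical from 5 to 21 mm below the top, so it can be gripped from any direction. Its top is 104 mm above the bench when up, about 98 mm when latched.
- stop_box: Grey box that carries the stop button in the middle of its top; origin under its centre, on the bench. One of three like boxes (80 x 80 mm, 60 mm tall, fixed to the bench) in a row, in any order, at least 130 mm apart centre to centre. A steel collar under the head, 50 mm in diameter, has its top 65 mm above the bench.
- plunger (a joint): How far the stop button is pressed, m: 0 is up, 0.008 the bottom stop. A light spring (about 2 N) lifts it. Pushing past the latch takes up to about 7 N, felt in the first 3 mm; from about 6.5 mm on it latches and stays at about 0.006 when let go. It does not latch if the head has already been turned.
- cap (a joint): How far the stop button's head is turned, rad, growing clockwise seen from above; starts between 0 and 0.15, end stop at 1.75. Turns with light friction and stays where it is left. Turned past about 0.6 (35 degrees) it is unlatched, and the button springs up as soon as nothing holds it down.
- start (a joint): How far the start button is pressed, m (0 up, 0.005 down): a small flat black button, 30 mm in diameter, in the middle of another of the three boxes, its top about 80 mm above the bench. Leave it alone.
- dial_mark (a point): End of the grip bar of the speed dial, 18 mm from its axis, on top; moves as the dial is turned. The dial is a black knob with an upright grip bar (38 x 14 mm, top 104 mm above the bench) in the middle of the third box. Leave it alone.

How it is judged:
By the outcome, as a careful person would: the job done as asked, in the order asked, and still so for the second after the job is handed in, with the robot touching nothing.
It also fails if it takes over 38 s, if anything falls off the work surface, if the arm or the gripper's body presses on something with over 40 N, if the wrist force passes 120 N, or if a joint passes its speed limit or range.

## Working session

There is one attempt and no reset: what is moved stays moved. The work goes in short steps, Python scripts to look and compute and a tool call to move; the robot and the scene stay as the last step left them, time stands still between calls to the robot, and variables do not carry over. Pictures are saved under pics/ and viewed, and the job is handed in when it is done.

Besides the shell and the picture viewer there is one more tool, called after "Emit:" as name(argument=value, ...) on one line, values as JSON. drive_tool: Moves the arm, as the interface text tells. Its arguments: {"type":"object","properties":{"series":{"type":"array","items":{"type":"array","items":{"type":"number"}}},"squeeze":{"type":"number"}},"required":["series"]}

```bash
mkdir -p pics; ls; cat > h.py <<'E'
import numpy as np, cv2
from bench import r
def grab(n,tag):
    f=r.grab_frame(n); cv2.imwrite(f'pics/{tag}.png',f['frame'])
    np.savez(f'pics/{tag}.npz',K=f['intrinsics'],rv=f['rvec'],tv=f['tvec'],im=f['frame']); return f
def load(tag): return np.load(f'pics/{tag}.npz')
def ray(f,uv):
    R=cv2.Rodrigues(np.array(f['rv'],float))[0]; t=np.array(f['tv'],float).ravel()
    d=R.T@np.linalg.inv(f['K'])@np.array([uv[0],uv[1],1.]); return -R.T@t, d/np.linalg.norm(d)
def onz(f,uv,z):
    c,d=ray(f,uv); return c+d*(z-c[2])/d[2]
def tri(rs):
    A=0;b=0
    for c,d in rs:
        P=np.eye(3)-np.outer(d,d); A=A+P; b=b+P@c
    x=np.linalg.solve(A,b); return x,[np.linalg.norm((np.eye(3)-np.outer(d,d))@(x-c)) for c,d in rs]
def proj(f,p): return cv2.projectPoints(np.array(p,float).reshape(-1,3),np.array(f['rv'],float),np.array(f['tv'],float),f['K'],None)[0].reshape(-1,2)
E
python3 - <<'E'
from h import *
for n in ['scene','side','wrist']: grab(n,n+'0')
o=r.get_obs(); print(o); print(cv2.Rodrigues(np.array(o['orientation']))[0].round(3))
E
```

```text
pics
{'clock': 0.15, 'joints': array([ 1.11391619,  0.47764246,  0.0223505 ,  1.55618088, -0.01149028,
        1.10932403, -0.08310913]), 'qvel': array([ 0.00073141, -0.00277537,  0.00089463, -0.00293154, -0.00020128,
       -0.00036997,  0.00232687]), 'tau': array([ 2.27142875e-03, -5.96922147e+01,  1.60994768e+00, -2.81490505e+01,
        1.26225551e-02,  6.58185803e-03,  8.01634854e-06]), 'tcp_pos': array([ 0.23052018, -0.63394241,  0.23054589]), 'orientation': array([-0.35836258,  2.03335487, -2.03050497]), 'contact_force': array([-0.56305098, -0.35135452,  0.61425427]), 'moment': array([ 0.01236893, -0.04100363, -0.01245889]), 'grip_width': 0.08532475394171599}
[[-0.94  -0.001  0.342]
 [-0.342  0.001 -0.94 ]
 [ 0.    -1.    -0.001]]
```

View pics/scene0.png

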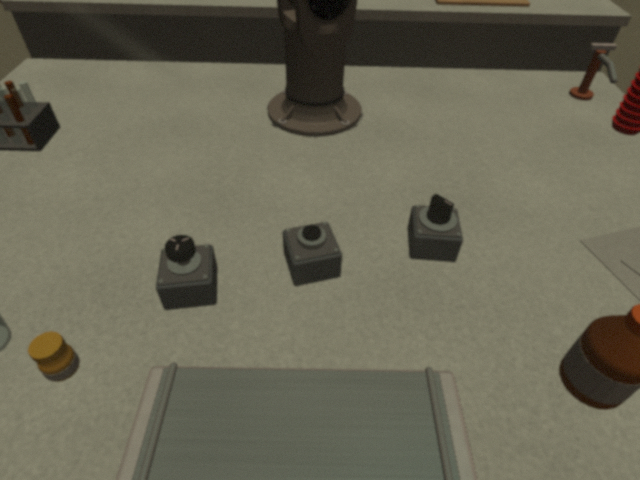

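View pics/side0.png

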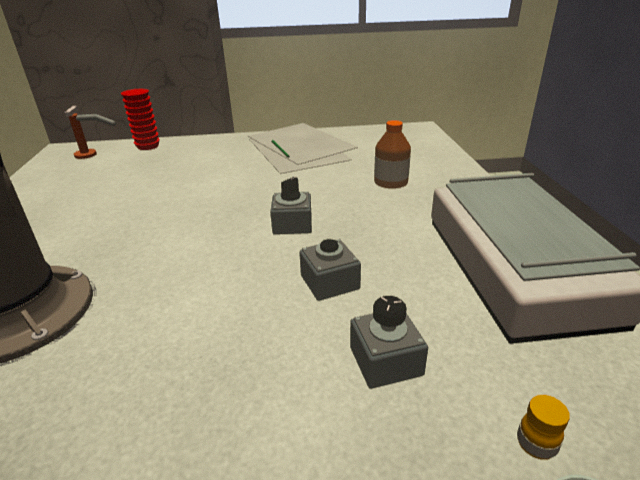

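View pics/wrist0.png

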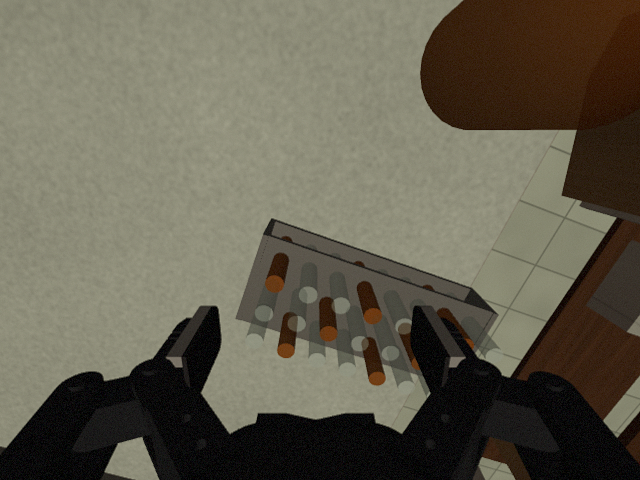

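The stop button is the round head with white marks, at scene (180,248) and side (390,310). The start button is in the middle box, and the dial with its bar is on the right box in scene.

```bash
python3 - <<'E'
from h import *
rs=[];S={}
for tag,(x0,y0,x1,y1) in {'scene0':(155,225,215,275),'side0':(360,285,425,345)}.items():
    f=load(tag); S[tag]=f; im=f['im']; g=im.max(2)[y0:y1,x0:x1]
    print(tag,np.percentile(g,[2,20,50,80]))
    c=cv2.resize(im[y0-20:y1+50,x0-20:x1+20],None,fx=5,fy=5,interpolation=cv2.INTER_CUBIC); cv2.imwrite(f'pics/{tag}_crop.png',c)
    m=(g<38).astype(np.uint8); n,l,s,ce=cv2.connectedComponentsWithStats(m)
    k=1+np.argmax(s[1:,4]); print(s[k]+[x0,y0,0,0,0],ce[k]+[x0,y0])
    x,y,w,h,_=s[k]; rs.append(ray(f,(x0+x+w/2-.5,y0+y+h/2-.5)))
print(tri(rs))
E
```

```text
scene0 [ 26.  48.  83. 127.]
[166 236  29  27 473] [180.08033827 250.3615222 ]
side0 [ 35.  62. 147. 200.]
[374 306  24  20  92] [383.10869565 318.82608696]
(array([ 0.56329251, -0.18592776,  0.08437202]), [np.float64(0.0004119147885436299), np.float64(0.0004119147885434827)])
```

View pics/scene0_crop.png

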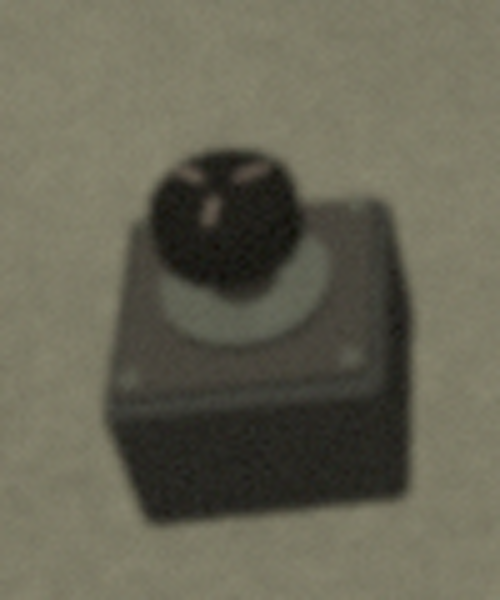

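View pics/side0_crop.png

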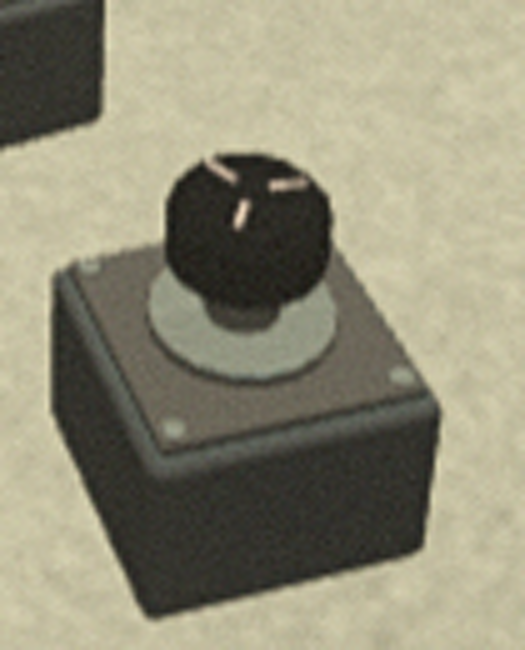

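```bash
cat >> h.py <<'E'
def totool(p,o=None):
    o=o or r.get_obs(); R=cv2.Rodrigues(np.array(o['orientation']))[0]
    return (R.T@(np.array(p)-o['tcp_pos'])*1000).round(1)
E
python3 - <<'E'
from h import *
a,b=load('scene0'),load('side0')
x,e=tri([ray(a,(180.2,249)),ray(b,(389.6,311))]); print('head mid',x,e)
print('marks',tri([ray(a,(179.5,242.5)),ray(b,(388.8,302))]))
print('start',tri([ray(a,(311.5,232)),ray(b,(329.5,244.5))]))
print('dial',tri([ray(a,(441,207)),ray(b,(290,188))]))
print(totool([x[0],x[1],.25]))
E
```

```text
head mid [ 0.56859941 -0.1835886   0.08954459] [np.float64(1.9517756562671997e-05), np.float64(1.9517756562561487e-05)]
marks (array([ 0.56769187, -0.18180845,  0.10260412]), [np.float64(0.000510220550176952), np.float64(0.0005102205501769112)])
start (array([0.51465183, 0.00469291, 0.0767039 ]), [np.float64(0.0001048686865897855), np.float64(0.00010486868658990682)])
dial (array([0.46049603, 0.2143396 , 0.08543796]), [np.float64(0.0014045969538047773), np.float64(0.001404596953804699)])
[-471.6  -19.1 -307.7]
```

Emit:
drive_tool(series=[[-470,-40,-308,0,-50,0,0],[-470,-40,-308,0,-50,0,0],[-470,-40,-308,0,-50,0,0],[-470,-40,-308,0,-50,0,0],[-470,-40,-308,0,-50,0,0]], squeeze=30)

```text
clock: 0.65
tcp_pos: [0.3806, -0.4327, 0.2489]
orientation: [-0.951, 1.545, -1.542]
contact_force: [0.7, -0.4, 0.0]
grip_width: 0.012
```

```bash
python3 - <<'E'
from h import *
o=r.get_obs();print(totool([.568,-.183,.25]),o['tcp_pos'],o['joints'].round(2),o['clock']); R=cv2.Rodrigues(np.array(o['orientation']))[0];print(R.round(3))
E
```

```text
[-307.3   -0.9   55.2] [ 0.38062023 -0.43271073  0.24893024] [ 0.92  0.31 -0.22  1.76  0.07  1.08  0.21] 0.65
[[-0.449 -0.001  0.893]
 [-0.893  0.001 -0.449]
 [-0.001 -1.    -0.001]]
```

Emit:
drive_tool(series=[[-307,0,55,0,-8,0,0],[-307,0,55,0,-8,0,0],[-307,0,55,0,-8,0,0],[-307,0,55,0,-8,0,0],[-307,0,55,0,-8,0,0]])

```text
clock: 1.15
tcp_pos: [0.5302, -0.2326, 0.249]
orientation: [-1.037, 1.447, -1.445]
contact_force: [-0.1, -0.8, 0.2]
grip_width: -0.0001
```

```bash
python3 - <<'E'
from h import *
f=grab('wrist','wrist1')
o=r.get_obs();print(totool([.568,-.183,.25]),o['tcp_pos'],o['joints'].round(2),o['clock']); R=cv2.Rodrigues(np.array(o['orientation']))[0];print(R.round(3))
f=load('wrist1');c,d=ray(f,(320,240));print('cam',c,d, R.T@(c-o['tcp_pos'])); print(proj(f,[[.568,-.183,.104],[.568,-.183,.09]]))
E
```

```text
[-47.5  -0.3  18.3] [ 0.53589094 -0.22245894  0.24938073] [ 0.58  0.33 -0.36  1.75  0.12  1.08 -0.14] 1.2
[[-0.31   0.003  0.951]
 [-0.951  0.006 -0.31 ]
 [-0.007 -1.     0.001]]
cam [ 0.55746623 -0.15540772  0.39186115] [-0.08729577 -0.2992185  -0.950183  ] [-7.14619032e-02 -1.41969088e-01 -7.65841814e-05]
[[338.05004585 159.15089692]
 [337.03895596 157.85971277]]
```

View pics/wrist1.png

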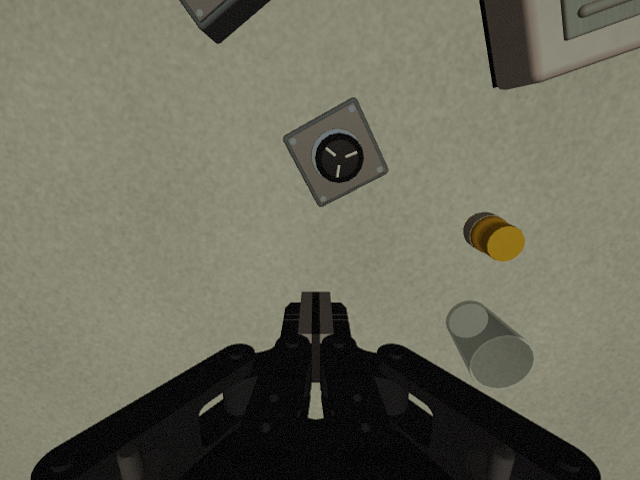

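Wrist view: the stop head is at about (338,158) and predicted at (338,159), so the estimate is good. The fingertips are at (316,300). I'll refine it with the head contour.

```bash
cat >> h.py <<'E'
def headc(tag,box,thr=45):
    f=load(tag); x0,y0,x1,y1=box; m=(f['im'].max(2)[y0:y1,x0:x1]<thr).astype(np.uint8)
    cs=cv2.findContours(m,cv2.RETR_EXTERNAL,cv2.CHAIN_APPROX_NONE)[0]; c=max(cs,key=cv2.contourArea)
    e=cv2.fitEllipse(cv2.convexHull(c)); return f,(e[0][0]+x0,e[0][1]+y0),e[1]
E
python3 - <<'E'
from h import *
g=None
for i in range(2): grab('wrist',f'wrist2{i}')
for t in ['wrist1','wrist20','wrist21']:
    for th in (35,45):
        f,c,ax=headc(t,(300,115,375,200) if t=='wrist1' else (290,115,400,260),th); p=onz(f,c,.092); print(t,c,ax,p)
a,b=load('scene0'),load('side0')
print(tri([ray(a,(180.2,249)),ray(b,(389.6,311)),ray(f,c)]))
o=r.get_obs();print(totool([p[0],p[1],.125]),o['tcp_pos'],o['clock'])
E
```

```text
wrist1 (338.82799911499023, 157.47942352294922) (47.44397735595703, 48.89793395996094) [ 0.56951031 -0.18300906  0.092     ]
wrist1 (338.96867752075195, 157.50347900390625) (47.79170608520508, 49.00883483886719) [ 0.56962081 -0.18306796  0.092     ]
wrist20 (336.0695114135742, 172.11224746704102) (46.47595977783203, 47.90129470825195) [ 0.56938732 -0.18302914  0.092     ]
wrist20 (336.3088493347168, 172.1657600402832) (47.03430938720703, 48.16659164428711) [ 0.56957612 -0.18313974  0.092     ]
wrist21 (337.5137367248535, 167.81773376464844) (46.802669525146484, 48.04250717163086) [ 0.56941097 -0.18310111  0.092     ]
wrist21 (337.5425491333008, 167.84687423706055) (47.09125900268555, 48.24929428100586) [ 0.56942794 -0.18313319  0.092     ]
(array([ 0.56898594, -0.18346436,  0.08963501]), [np.float64(0.00020596428795263604), np.float64(0.0004085042648267239), np.float64(0.0005212486706205944)])
[-55.8 124.1  21.4] [ 0.53163198 -0.2297471   0.24895138] 1.3
```

View pics/wrist21.png

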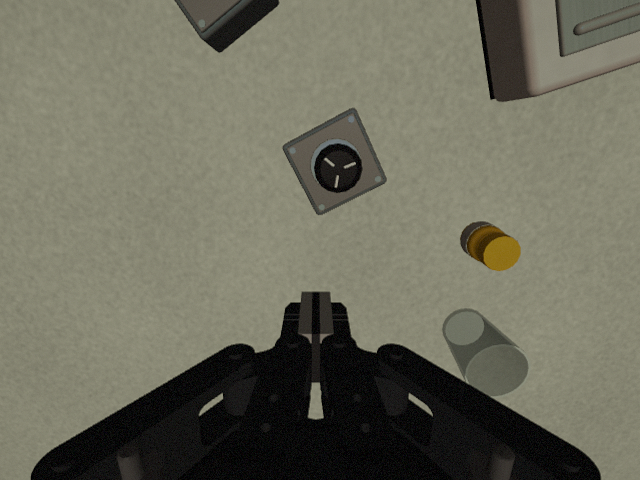

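Three wrist frames agree on the head at (0.5694, -0.183), and triangulation agrees too. Next I move above it with the fingers shut.

Emit:
drive_tool(series=[[-56,30,21,0,0,0,0],[-56,60,21,0,0,0,0],[-56,100,21,0,0,0,0],[-56,124,21,0,0,0,0],[-56,124,21,0,0,0,0]])

```text
clock: 1.8
tcp_pos: [0.5655, -0.1836, 0.1211]
orientation: [-1.045, 1.449, -1.434]
contact_force: [-0.6, -0.9, 0.6]
grip_width: -0.0004
```

```bash
python3 - <<'E'
from h import *
grab('side','side1');grab('scene','scene1')
o=r.get_obs();print(totool([.5693,-.1832,.104]),o['tcp_pos'],o['joints'].round(2),o['contact_force'],o['clock']); print(cv2.Rodrigues(np.array(o['orientation']))[0].round(3))
c=[cv2.resize(load(t)['im'][y:y+100,x:x+80],None,fx=5,fy=5) for t,x,y in (('side1',350,240),('scene1',140,190))]
cv2.imwrite('pics/c1.png',np.hstack(c))
E
```

```text
[-0.8 21.4  0.2] [ 0.56883296 -0.18393765  0.12540056] [ 0.47  0.49 -0.35  1.82  0.21  0.87 -0.29] [ 0.53595172 -0.18080687 -0.17673138] 1.9
[[-0.315 -0.     0.949]
 [-0.949  0.003 -0.315]
 [-0.002 -1.    -0.001]]
```

View pics/c1.png

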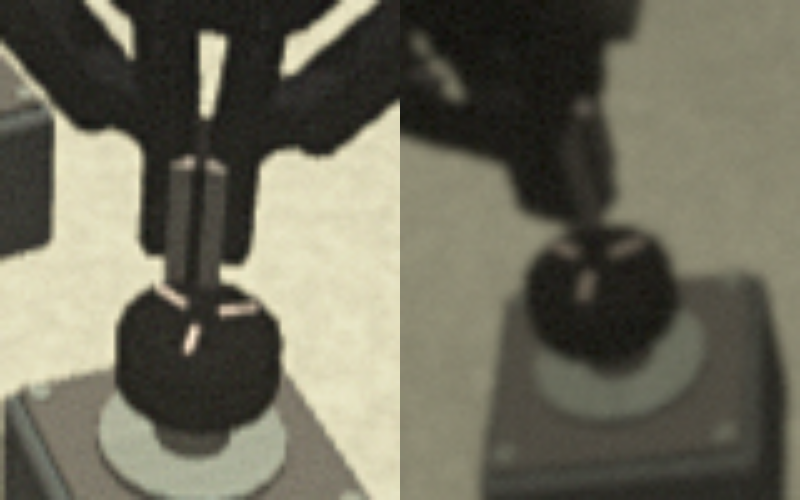

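The tip is centred above the head. Now I descend, watching the force.

Emit:
drive_tool(series=[[-1,10,0,0,0,0,0],[-1,19,0,0,0,0,0],[-1,22,0,0,0,0,0],[-1,24,0,0,0,0,0],[-1,24,0,0,0,0,0]])

```text
clock: 2.4
tcp_pos: [0.569, -0.1833, 0.1016]
orientation: [-1.04, 1.443, -1.439]
contact_force: [-1.2, -1.1, 2.7]
grip_width: -0.0002
```

Emit:
drive_tool(series=[[0,2,0,0,0,0,0],[0,3,0,0,0,0,0],[0,4,0,0,0,0,0],[0,5,0,0,0,0,0],[0,5,0,0,0,0,0]])

```text
clock: 2.9
tcp_pos: [0.5693, -0.1832, 0.0966]
orientation: [-1.039, 1.442, -1.439]
contact_force: [0.5, -0.2, 1.9]
grip_width: 0.0002
```

Emit:
drive_tool(series=[[0,0.5,0,0,0,0,0],[0,1,0,0,0,0,0],[0,1,0,0,0,0,0]])

```text
clock: 3.2
tcp_pos: [0.5695, -0.1832, 0.0961]
orientation: [-1.039, 1.442, -1.439]
contact_force: [-1.6, -0.1, 6.2]
grip_width: -0.0002
```

The bottom stop is felt: force is rising while z stays at 0.096. I'll raise the tool and check that the button latched.

Emit:
drive_tool(series=[[0,-10,0,0,0,0,0],[0,-35,0,0,0,0,60],[0,-55,0,0,0,0,85],[0,-55,0,0,0,0,85],[0,-55,0,0,0,0,85]])

```text
clock: 3.7
tcp_pos: [0.5695, -0.1833, 0.1514]
orientation: [-1.039, 1.441, -1.44]
contact_force: [-0.1, -0.0, 0.3]
grip_width: 0.058
```

```bash
python3 - <<'E'
from h import *
grab('side','side2');grab('scene','scene2');grab('wrist','wrist3')
o=r.get_obs();print(totool([.5693,-.1832,.065]),o['tcp_pos'],o['joints'].round(2),o['contact_force'],o['clock'],o['grip_width'])
c=[cv2.resize(load(t)['im'][y:y+100,x:x+80],None,fx=5,fy=5) for t,x,y in (('side2',350,265),('side0',350,265))]
cv2.imwrite('pics/c2.png',np.hstack(c))
E
```

```text
[-0.  85.1  0.8] [ 0.56866647 -0.18318447  0.15007432] [ 0.48  0.46 -0.35  1.8   0.19  0.91 -0.28] [-0.74193762 -0.5550494  -0.87672461] 3.85 0.07900994576606434
```

View pics/c2.png

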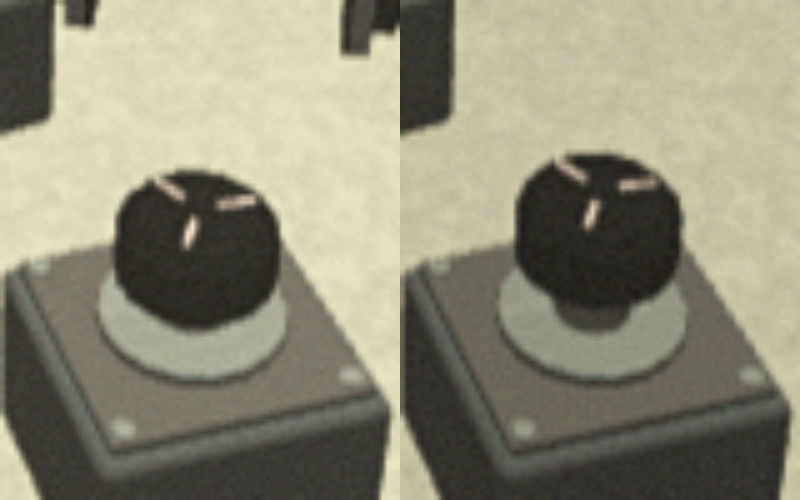

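View pics/wrist3.png

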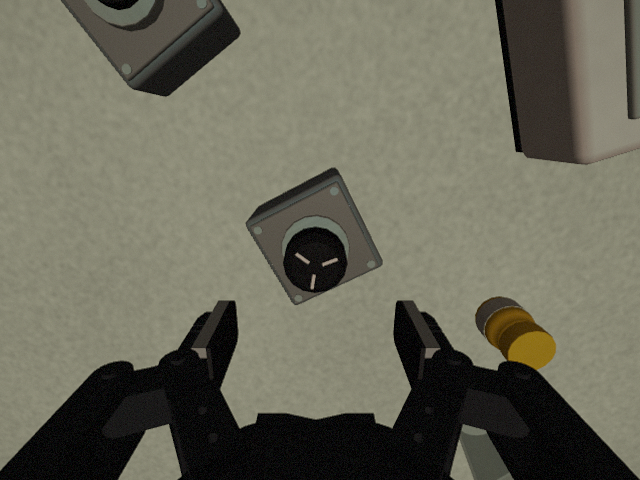

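Latched: the head sits about 6 mm lower in the side view and the marks have not turned. I open wide and descend around the head.

Emit:
drive_tool(series=[[0,25,1,0,0,0,85],[0,50,1,0,0,0,85],[0,70,1,0,0,0,85],[0,84,1,0,0,0,85],[0,84,1,0,0,0,85]], squeeze=40)

```text
clock: 4.35
tcp_pos: [0.5677, -0.1828, 0.0636]
orientation: [-1.044, 1.447, -1.435]
contact_force: [-0.7, 0.5, -0.3]
grip_width: 0.0849
```

Emit:
drive_tool(series=[[0,0,0,0,0,0,85],[0,0,0,0,0,0,85]])

```text
clock: 4.55
tcp_pos: [0.5681, -0.1829, 0.0642]
orientation: [-1.043, 1.447, -1.436]
contact_force: [-0.6, 0.7, -0.1]
grip_width: 0.085
```

```bash
python3 - <<'E'
from h import *
grab('side','side3');grab('scene','scene3')
o=r.get_obs();print(totool([.5693,-.1832,.066]),o['tcp_pos'],o['contact_force'],o['clock'],o['grip_width'])
c=[cv2.resize(load(t)['im'][y:y+120,x:x+100],None,fx=4,fy=4) for t,x,y in (('side3',340,255),('scene3',130,200))]
cv2.imwrite('pics/c3.png',np.hstack(c))
E
```

```text
[-0.1 -1.5  1. ] [ 0.56834231 -0.18297563  0.06453191] [ 0.11974817  0.89097834 -0.1194502 ] 4.65 0.08507798139858305
```

View pics/c3.png

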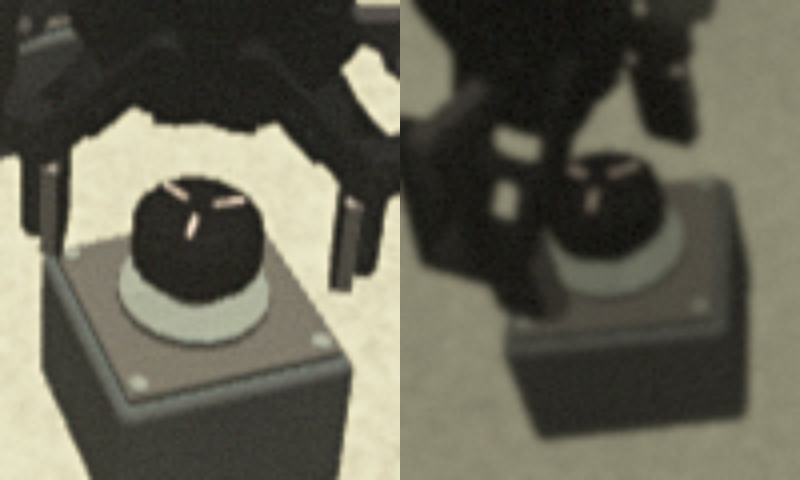

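The jaws straddle the head, clear of the box and collar. Closing.

Emit:
drive_tool(series=[[0,-1,1,0,0,0,30],[0,-1,1,0,0,0,30],[0,-1,1,0,0,0,30],[0,-1,1,0,0,0,30],[0,-1,1,0,0,0,30]], squeeze=40)

```text
clock: 5.15
tcp_pos: [0.5688, -0.1831, 0.0655]
orientation: [-1.043, 1.447, -1.436]
contact_force: [-3.3, 1.3, 2.1]
grip_width: 0.0405
```

Emit:
drive_tool(series=[[0,0,0,0,0,0,30],[0,0,0,0,0,0,30],[0,0,0,0,0,0,30]])

```text
clock: 5.45
tcp_pos: [0.5688, -0.1831, 0.0656]
orientation: [-1.043, 1.447, -1.436]
contact_force: [-2.1, 1.2, 2.7]
grip_width: 0.0407
```

```bash
python3 - <<'E'
from h import *
grab('side','side4');grab('wrist','wrist4')
o=r.get_obs();print(totool([.5693,-.1832,.066]),o['tcp_pos'],o['contact_force'],o['moment'],o['clock'],o['grip_width'])
c=[cv2.resize(load(t)['im'][y:y+120,x:x+100],None,fx=4,fy=4) for t,x,y in (('side4',340,255),('wrist4',270,250))]
cv2.imwrite('pics/c4.png',np.hstack(c))
E
```

```text
[-0.  -0.4  0.5] [ 0.56884404 -0.18309618  0.065561  ] [-2.2466849   0.37421194  3.06393274] [0.14291966 0.27465437 0.00525382] 5.55 0.04038169933934932
```

View pics/c4.png

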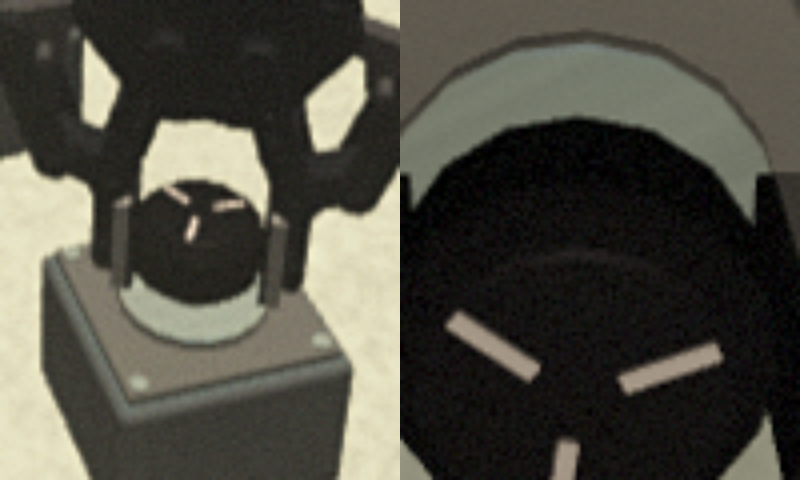

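Gripped at 40.5 mm. Now turning clockwise, which is +y of the tool because it points down.

Emit:
drive_tool(series=[[0,0,0,0,5,0,30],[0,0,0,0,12,0,30],[0,0,0,0,19,0,30],[0,0,0,0,26,0,30],[0,0,0,0,33,0,30]])

```text
clock: 6.05
tcp_pos: [0.5688, -0.1832, 0.0656]
orientation: [-0.643, 1.841, -1.831]
contact_force: [-3.4, 0.3, 2.3]
grip_width: 0.0405
```

Emit:
drive_tool(series=[[0,0,0,0,10,0,30],[0,0,0,0,17,0,30],[0,0,0,0,24,0,30],[0,0,0,0,31,0,30],[0,0,0,0,38,0,30]])

```text
clock: 6.55
tcp_pos: [0.5687, -0.1834, 0.0655]
orientation: [0.009, -2.223, 2.216]
contact_force: [-1.7, 0.7, 1.9]
grip_width: 0.0405
```

```bash
python3 - <<'E'
from h import *
grab('side','side5');grab('scene','scene5')
o=r.get_obs();print(totool([.5693,-.1832,.066]),o['tcp_pos'],o['joints'].round(2),o['contact_force'],o['moment'],o['clock'],o['grip_width'])
R=cv2.Rodrigues(np.array(o['orientation']))[0];print(R.round(3),'jaw yaw',np.degrees(np.arctan2(R[1,2],R[0,2])),'start',np.degrees(np.arctan2(-.315,.949)))
c=[cv2.resize(load(t)['im'][y:y+120,x:x+100],None,fx=4,fy=4) for t,x,y in (('side5',340,255),('scene5',130,200))]
cv2.imwrite('pics/c5.png',np.hstack(c))
E
```

```text
[-0.6 -0.4 -0.1] [ 0.56868511 -0.1833458   0.06555821] [ 0.22  0.55 -0.01  1.87  0.01  0.73 -1.36] [-2.10295981  0.84557268  2.83016282] [-0.11567935  0.40138313 -0.01333515] 6.65 0.03997651711935306
[[-1.    -0.006  0.006]
 [-0.006  0.003 -1.   ]
 [ 0.006 -1.    -0.003]] jaw yaw -89.64855085889931 start -18.36246843209343
```

View pics/c5.png

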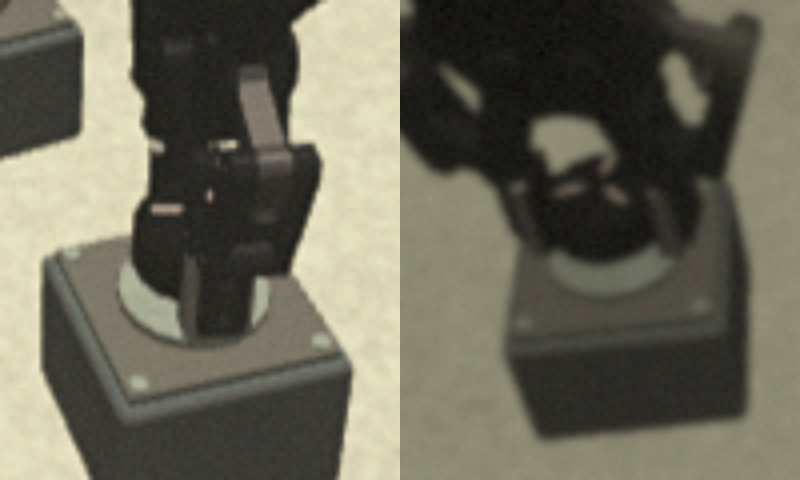

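The tool has turned 71° and the marks turned with it. I'll finish the quarter turn.

Emit:
drive_tool(series=[[0,0,0,0,6,0,30],[0,0,0,0,12,0,30],[0,0,0,0,16,0,30],[0,0,0,0,16,0,30]])

```text
clock: 7.05
tcp_pos: [0.5686, -0.1833, 0.0655]
orientation: [-0.275, -2.076, 2.072]
contact_force: [-2.3, 0.4, 2.6]
grip_width: 0.0408
```

Emit:
drive_tool(series=[[0,0,0,0,0,0,85],[0,0,0,0,0,0,85],[0,0,0,0,0,0,85],[0,0,0,0,0,0,85],[0,0,0,0,0,0,85]])

```text
clock: 7.55
tcp_pos: [0.5687, -0.1834, 0.0655]
orientation: [-0.275, -2.076, 2.073]
contact_force: [0.4, 0.2, -0.1]
grip_width: 0.0852
```

```bash
python3 - <<'E'
from h import *
grab('side','side6');grab('scene','scene6')
o=r.get_obs();print(o['tcp_pos'],o['contact_force'],o['clock'],o['grip_width'])
R=cv2.Rodrigues(np.array(o['orientation']))[0];print('jaw yaw',np.degrees(np.arctan2(R[1,2],R[0,2])))
c=[cv2.resize(load(t)['im'][y:y+120,x:x+100],None,fx=4,fy=4) for t,x,y in (('side6',340,255),('scene6',130,200))]
cv2.imwrite('pics/c6.png',np.hstack(c))
E
```

```text
[ 0.56864069 -0.18338372  0.06548823] [ 0.49624705 -0.73299556  0.04417451] 7.65 0.08520611745755728
jaw yaw -105.49372176660063
```

View pics/c6.png

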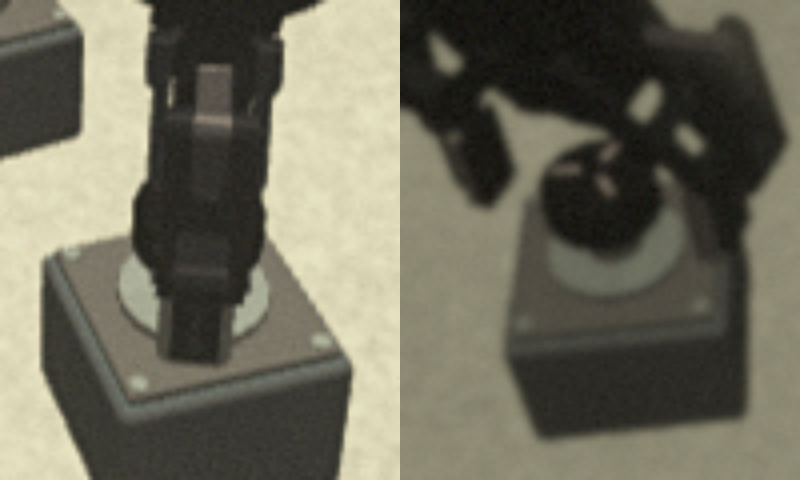

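The tool turned 87° in all, and the head sprang up when released. Retreating straight up.

Emit:
drive_tool(series=[[0,-20,0,0,0,0,85],[0,-55,0,0,0,0,85],[0,-100,0,0,0,0,85],[0,-140,0,0,0,0,85],[0,-140,0,0,0,0,85]])

```text
clock: 8.15
tcp_pos: [0.5731, -0.1848, 0.2118]
orientation: [-0.288, -2.079, 2.078]
contact_force: [0.9, -0.6, 0.4]
grip_width: 0.0848
```

Emit:
drive_tool(series=[[0,0,0,0,0,0,85],[0,0,0,0,0,0,85]])

```text
clock: 8.35
tcp_pos: [0.5731, -0.1848, 0.2116]
orientation: [-0.288, -2.08, 2.078]
contact_force: [0.4, -0.5, -0.2]
grip_width: 0.0853
```

```bash
python3 - <<'E'
from h import *
grab('side','side7');grab('wrist','wrist7');grab('scene','scene7')
o=r.get_obs();print(o['tcp_pos'],o['contact_force'],o['clock'],np.abs(o['qvel']).max())
c=[cv2.resize(load(t)['im'][y:y+100,x:x+80],None,fx=5,fy=5) for t,x,y in (('side7',350,265),('side0',350,265))]
cv2.imwrite('pics/c7.png',np.hstack(c))
for n,(x,y,w,h) in {'scene':(270,190,200,100),'side':(260,165,110,140)}.items():
    d=cv2.absdiff(load(n+'0')['im'],load(n+'7')['im'])[y:y+h,x:x+w]; print(n,d.max(),d.mean())
E
```

```text
[ 0.57234682 -0.18463093  0.2104285 ] [0.50310717 0.08281455 0.34500768] 8.5 0.0023301516994961137
scene 20 8.200316666666666
side 26 10.55930735930736
```

View pics/c7.png

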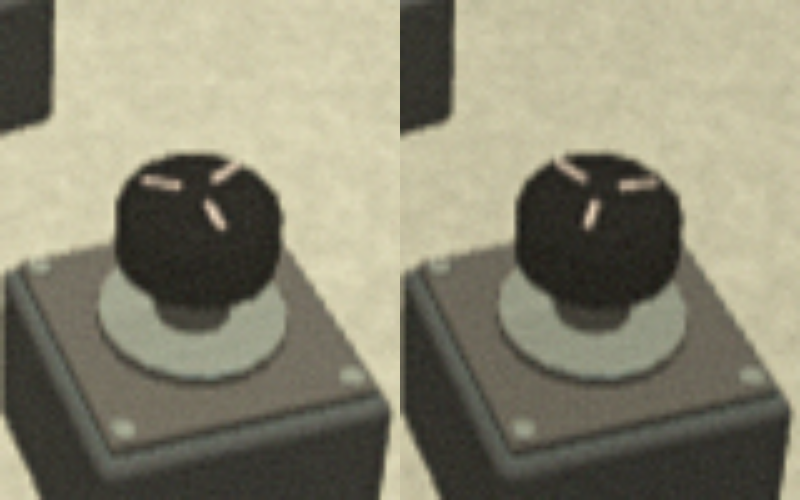

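View pics/scene7.png

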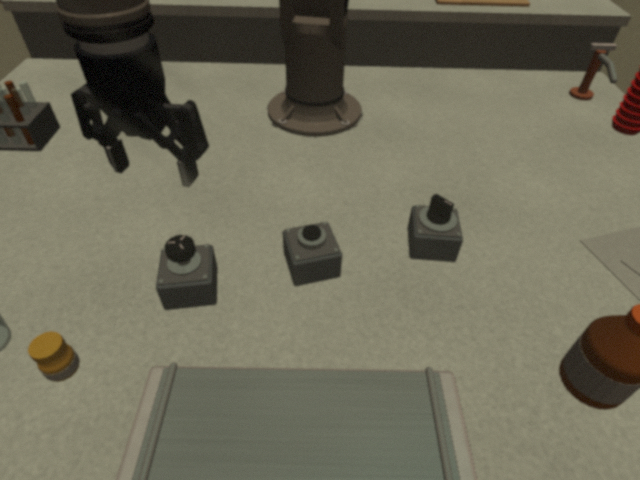

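The head is back at its original height. The marks are shifted by about −30°, which equals +90° for three-fold marks. The other boxes look unchanged and the gripper is clear, so I hand in.

```bash
python3 -c "
from bench import r
print(r.hand_in())"
```

```text
the job is handed in; nothing more can be done
None
```

The stop button test is done and handed in at about 8.5 s on the robot's clock.

- **Press:** I pushed the stop button down with closed fingers, aimed at the head centre measured at about (0.569, −0.183). The force rose to 6 N at the bottom stop. The side view then showed the head about 6 mm lower and staying there, so it latched.
- **Turn and release:** I gripped the head at 40 N and turned the tool 87° clockwise. When I opened the fingers, the head sprang back up.

**Last checks:**
- The side view matches the starting height.
- The three marks on the head look shifted by about −30°, which fits a turn of about 90° because the marks repeat every 120°.
- The gripper is clear, about 10 cm above the head, and the measured contact force is near zero.
- The start button and dial show no visible change. Comparing those areas before and after gave a small image difference (at most 26 of 255). I put that down to noise or lighting but did not look into it.

The triangulated mid-height of the head came out at 90 mm, against about 92 mm from the text, which is within the calibration tolerance. No check failed.

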